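Pin the end stop and press a valve block into the corner of a clamping fixture

ROBOT

A 6-joint arm with a two-finger parallel gripper is mounted at the origin on the work surface. World frame = base frame: x ahead of the robot, y to its left, z up, the work surface at z = 0. Lengths are in m, angles in rad, forces in N, time in s.
With the tool pointing down it reaches from about 0.275 to 0.85 m from the base axis. Payload 19 kg.
Tool frame: the origin (TCP) lies midway between the tips of the shut fingers; the grasp point (between the pads) lies 19 mm behind it (bot.grasp_offset is the distance from the TCP to the grasp point, in m); z points along the fingers, y is the line along which they close (so a half turn about z gives the same grasp; the last joint's range is limited). The gripper opens to 85 mm and grips with 20 to 120 N. Pads are 22 mm wide; open, the fingers measure 114 mm over their backs; the gripper's body (76 mm by 85 mm) begins 54 mm behind the grasp point. The pads swing forward as they close: fully open they stand 13 mm farther back than shut.
Start: joints at [-1.365, 0.15, 1.437, -0, 1.554, -0.134], TCP at [0.192, -0.542, 0.231] pointing down, gripper open.
Joint ranges: [-2.8, 2.8], [-0.68, 2.1], [0.12, 2.68], [-1.39, 4.53], [0.16, 2.79], [-2.81, 2.81]. Speed limits (rad/s): [1.89, 1.89, 2.22, 3.01, 3.01, 3.01].

INTERFACE

Orientations are given as a unit quaternion [w, x, y, z].
In Python, from bench import bot gives the robot as it stands. Calls block until the motion is done:
- bot.move_pose(position, orientation): joint-space move of the TCP to a pose.
- bot.move_straight(position, frame=None, max_speed=0.15): straight line of the TCP; frame=None keeps the orientation; max_speed is the mean speed in m/s.
- bot.move_joints(angles): joint-space move.
- bot.gripper_to(opening, grasp_force=None): opening from 0.0 (shut) to 1.0 (fully open); grasp_force is the grip in N (None keeps the last); returns when the fingers have stopped.
- bot.hold(seconds).
- bot.inverse_kinematics(position, orientation): joint angles nearest the present ones, or None.
- bot.observe(): the state.
- bot.snapshot(name): name is "side" or "top" or "wrist"; returns the picture (480x640x3 uint8, red, green, blue); there is no depth.
- bot.camera_model(name): a dict with "K" (3x3 intrinsics, pixels), "extrinsics" (4x4, takes a point from camera to world coordinates). Camera axes: x right, y down, z forward; pixel columns grow to the right and rows downward; lengths in m; the calibration is good to about 2 mm. A picture is of the moment at which its call begins: read the wrist's pose just before it. camera_model takes no time and is no camera call; for the wrist camera it gives the pose at the moment of the call.
A pose or a line that the arm cannot do raises bot.PlanningError and nothing moves.
- bot.job_done(): hands the job in; it is judged then, once.
The state is a dict: "time": time; "q": joint angles; "qd": joint speeds; "joint_efforts": joint torques, N m; "position": TCP position; "tool_rot": TCP orientation; "ft_force": force on the tool from outside, world axes, zero at the start; "ft_torque": the same for the moment, N m; "opening": opening from 0.0 (shut) to 1.0 (fully open); "grip_force": force on a finger pad.
Only numpy, scipy, OpenCV 4.12 (cv2) and the standard library are available. Lean on these libraries where they do the work, as an engineer would, in place of code of your own. Each camera call takes 0.05 s, during which the arm holds its last target. There are 200 camera calls.

TASK

Get the valve block located in the fixture, ready for your colleague to clamp: slide the end stop fully home and lock it by pushing the loose locating pin from the rack all the way down through the stop and the base plate. Then set the valve block flat on the base plate, its long side along the fence, and press it firmly into the corner, against the fence and the end stop at once; finish while still holding it pressed against both. Leave the other things on the bench where they are.

Things in the scene. Friction and masses are not known exactly. Their poses are not given: they have to be found in the camera images.
- fixture: Clamping fixture fixed to the bench: dark steel base plate 200 (its x) x 280 (its y) x 20 mm thick. Origin at the centre of its underside; x points to the fence (away from the robot, yaw within 0.3 rad), y towards the end stop. Free plate for the block: x -40 to 70, y -130 to 0 mm. Seated, the block's origin is at x 47, y -36, z 20 mm. The fixture's other parts are given in its axes too.
- clamp (a point): Foot of the toggle clamp that stands thrown open on the base plate, at x -75, y -36, z 20 mm of the fixture. It is rigid and covers x -158 to -52, y -53 to -19 mm of the fixture, up to 113 mm above the bench: do not run into it.
- fence: Fixed rigid steel fence bar 18 x 140 x 26 mm tall on the base plate. Origin in the middle of the length of its contact face, at the foot (fixture x 70, y -62, z 20 mm). The contact face is the plane x = 0 and looks to -x; axes parallel to the fixture's. The block rubs on fence, stop and plate with a friction of about 0.6, so pushing it along one face takes extra force.
- stop (a joint): The end stop's slide: 0 = fully home (against a dead stop; there the two pin holes line up), growing to 0.036 m as it is drawn back along the fixture's +y. It starts drawn back. It slides with about 2 N of friction and stays where it is left; unless pinned it gives way when pushed.
- stop_face: Steel nose plate of the end stop, 50 (x) x 12 (y) x 27.5 mm tall, moves with the stop. Origin at the centre of its contact face, 14 mm above the base plate (home: fixture x 38, y 0 mm). The contact face is the plane y = 0 and looks to -y; axes parallel to the fixture's. Its top is 48 mm above the bench.
- stop_tail (a point): Middle of the top edge of the outer face of the stop's tail bar (86 mm long in x, 12 mm thick in y, from 20.5 to 48 mm above the bench). Push that face towards the fixture's -y to slide the stop home; home, it is at fixture x 38, y 97 mm.
- stop_hole (a point): Mouth of the vertical pin hole through the end stop (aluminium slide 50 mm wide, top 45 mm above the bench, 24.5 mm thick). Hole 12 mm in diameter, 2 mm chamfer. Home, it is at fixture x 38, y 50 mm, straight above base_hole.
- base_hole (a point): Mouth of the vertical pin hole in the base plate, at fixture x 38, y 50, z 20 mm (on the plate's top), hidden below the stop. 12 mm in diameter, right through the 20 mm plate. z up.
- pin: Loose steel locating pin, 78 mm long, 100 g, origin at the centre of its lower end, z up to the head. Shank 10 mm in diameter to z 42 mm, with 5 mm tapered nose; flange 24 mm in diameter, z 42-46; dark round grip 20 mm in diameter, z 46-78. Starts upright in the rack, flange on the rack. Rack and stop are equally high: parked or fully in, its lower end is 3 mm above the bench.
- rack: Black plastic pin rack fixed to the bench, 50 (x) x 90 (y) x 45 mm tall, origin at the centre of its underside. The pin stands in its hole at y -20 mm; the hole at y 22 mm is empty. The rack may stand on either side of the fixture.
- block: Loose valve block, about 0.5 kg: aluminium body 46 (x) x 72 (y, long side) x 40 mm tall; upright on its middle a steel collar 36 mm wide (z 40-46), a round black coil 32 mm wide (z 46-80) and a 16 mm nut (to z 86). Grip the coil, or the top 12 mm of the body, which clear fence and stop. Origin at the centre of its underside. Starts across from the rack; either long side may face the fence.
- spanner: Bystander: steel spanner 200 mm long, lying on the bench beyond the fixture.
- spray_can: Bystander: green spray can, 54 mm in diameter, 150 mm tall, standing.
- socket: Bystander: steel socket 32 mm in diameter, 42 mm tall, standing.
- union: Bystander: brass hydraulic union 36 mm in diameter, 44 mm tall, standing.
Not all that is in view belongs to the job. Leave any purple look-alike of the pin alone. What is shaped like the block but yellow is not meant.

How it is judged:
By the outcome, as a careful person would: the job done as asked, in the order asked, and still so for the second after the job is handed in, while the arm keeps its last pose, push and grip.
It also fails if it takes over 72 s, if anything falls off the work surface, if the arm or the gripper's body presses on something with over 40 N, if the wrist force passes 120 N, or if a joint passes its speed limit or range.

## Working session

There is one attempt and no reset: what is moved stays moved. The work goes in short steps, each a Python script; the robot and the scene stay as the last script left them, time stands still between calls to the robot, and variables do not carry over. Pictures are saved under pics/ and viewed, at most 10 in all, crops included, and the job is handed in when it is done.

```bash
mkdir -p pics; ls; python3 - <<'E'
from bench import bot
import cv2,numpy as np
for n in("top","side"):
    im=bot.snapshot(n); cv2.imwrite(f"pics/{n}0.png",im[:,:,::-1]); c=bot.camera_model(n); print(n,np.round(c["K"],1).tolist(),np.round(c["extrinsics"],4).tolist())
o=bot.observe();print(o["time"],o["tool_rot"],o["ft_force"])
E
```

```text
pics
top [[529.5, 0.0, 326.2], [0.0, 529.5, 235.1], [0.0, 0.0, 1.0]] [[-0.0144, -0.9918, 0.1273, 0.4419], [-0.9996, 0.0174, 0.0217, -0.0373], [-0.0238, -0.127, -0.9916, 1.2709], [0.0, 0.0, 0.0, 1.0]]
side [[484.4, 0.0, 329.2], [0.0, 484.4, 241.9], [0.0, 0.0, 1.0]] [[-0.9465, -0.2294, 0.2271, 0.3767], [-0.3225, 0.7042, -0.6326, 0.5573], [-0.0147, -0.6719, -0.7405, 0.7297], [0.0, 0.0, 0.0, 1.0]]
0.1 [-5.40745816e-04  9.85603610e-01  1.69071678e-01 -1.35774466e-05] [-0.55438534  0.71428239  0.08354271]
```

View pics/top0.png

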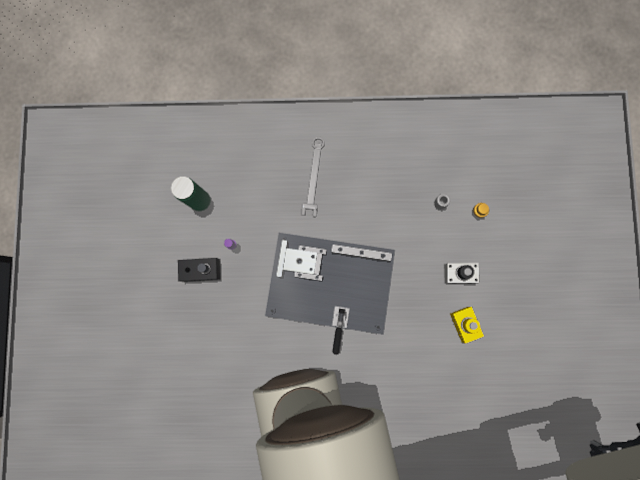

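View pics/side0.png

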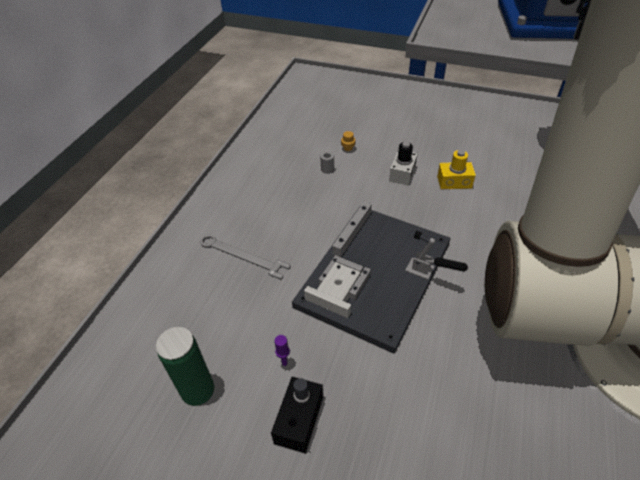

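The top view shows the plate around (330,283), the stop (drawn back) at (300,262) and the fence at (361,253). The clamp is at (341,320), the rack at (199,270) with the pin at (205,268), and the block at (463,272). The side view agrees: purple decoy at (282,348), yellow decoy at (457,172).

```bash
cat > h.py <<'E'
from bench import bot
import cv2,numpy as np
from scipy.spatial.transform import Rotation as R
def ray(uv,cam,z):
    K=np.array(cam["K"]);E=np.array(cam["extrinsics"])
    uv=np.atleast_2d(np.asarray(uv,float)); d=np.c_[uv,np.ones(len(uv))]@np.linalg.inv(K).T@E[:3,:3].T
    t=(z-E[2,3])/d[:,2]; return E[:3,3]+d*t[:,None]
def proj(P,cam):
    K=np.array(cam["K"]);E=np.array(cam["extrinsics"]); p=(np.atleast_2d(P)-E[:3,3])@E[:3,:3]@K.T
    return p[:,:2]/p[:,2:]
def quat(yaw):  # tool down, tool y axis along world angle yaw (mod pi)
    # tool z=-Z, y=(cos,sin), x=y×z
    y=np.array([np.cos(yaw),np.sin(yaw),0]);z=np.array([0,0,-1.]);x=np.cross(y,z)
    q=R.from_matrix(np.c_[x,y,z]).as_quat(); return np.r_[q[3],q[:3]]
def blob(mask,near):
    cs,_=cv2.findContours(mask.astype(np.uint8),cv2.RETR_EXTERNAL,cv2.CHAIN_APPROX_NONE)
    cs=[c for c in cs if cv2.contourArea(c)>30]
    return min(cs,key=lambda c:np.hypot(*(c[:,0].mean(0)-near)))[:,0]
def rect(c,cam,z):
    (a,b),(w,h),t=cv2.minAreaRect((ray(c,cam,z)[:,:2]*1000).astype(np.float32)); return np.round([a,b,w,h,t],1)
E
python3 - <<'E'
from h import *
im=cv2.imread("pics/top0.png");cam=bot.camera_model("top")
hsv=cv2.cvtColor(im,cv2.COLOR_BGR2HSV)
for p in [(300,300),(300,262),(361,253),(199,262),(463,280),(450,272),(240,300),(205,268)]: print(p,im[p[1],p[0]])
for p,z in [((330,283),.02),((295,262),.045),((361,253),.046),((190,270),.045),((205,268),.081),((463,272),.04),((466,271),.08)]: print(p,np.round(ray(p,cam,z)[0],3))
g=im.max(2)
print("plate",rect(blob(cv2.morphologyEx(((g<90)&(g>35)).astype(np.uint8),cv2.MORPH_CLOSE,np.ones((3,3))),(330,283)),cam,.02))
print("rack",rect(blob(g<45,(199,270)),cam,.045))
print("block",rect(blob(g>190,(463,272)),cam,.04))
w=bot.camera_model("wrist");o=bot.observe();T=R.from_quat(np.r_[o["tool_rot"][1:],o["tool_rot"][0]]).as_matrix()
E=w["extrinsics"];print("cam in tool",np.round(T.T@(E[:3,3]-o["position"]),3),np.round(T.T@E[:3,:3],3).tolist(),np.round(w["K"],0).tolist())
E
```

```text
(300, 300) [107 102 102]
(300, 262) [102  98  97]
(361, 253) [74 70 70]
(199, 262) [60 60 60]
(463, 280) [96 97 99]
(450, 272) [212 216 217]
(240, 300) [146 147 148]
(205, 268) [90 86 85]
(330, 283) [ 0.489 -0.017  0.02 ]
(295, 262) [0.538 0.063 0.045]
(361, 253) [ 0.556 -0.091  0.046]
(190, 270) [0.523 0.308 0.045]
(205, 268) [0.525 0.264 0.081]
(463, 272) [ 0.509 -0.325  0.04 ]
(466, 271) [ 0.509 -0.322  0.08 ]
plate [412.1 -42.7  15.   32.7  82.6]
rack [525.7 243.8  49.    7.    0.7]
block [ 507.6 -324.8   69.9   43.9   89.1]
cam in tool [ 0.073  0.    -0.143] [[-0.0, -0.958, -0.285], [1.0, -0.0, 0.0], [-0.0, -0.285, 0.958]] [[370.0, 0.0, 317.0], [0.0, 370.0, 239.0], [0.0, 0.0, 1.0]]
```

```bash
python3 - <<'E'
from h import *
import pickle
cams={}
for n,p in [("block",(.53,-.32,.25)),("rack",(.54,.28,.25)),("fix",(.55,.02,.28))]:
    bot.move_pose(p,quat(-np.pi/2)); c=bot.camera_model("wrist"); im=bot.snapshot("wrist")
    cv2.imwrite(f"pics/w_{n}.png",im[:,:,::-1]); cams[n]=c; o=bot.observe();print(n,o["time"],np.round(o["q"],2))
pickle.dump(cams,open("cams.pkl","wb"))
a=[cv2.imread(f"pics/w_{n}.png") for n in("block","rack","fix")]
s=lambda i:cv2.resize(i,(400,300),interpolation=cv2.INTER_AREA)
cv2.imwrite("pics/mont.png",np.hstack([s(a[0]),s(a[1])]))
E
```

```text
block 1.65 [-0.67  0.24  1.3  -0.    1.61  0.9 ]
rack 3.85 [ 0.35  0.22  1.32 -0.    1.6   1.92]
fix 4.925 [-0.1   0.09  1.41  0.    1.64  1.47]
```

View pics/mont.png

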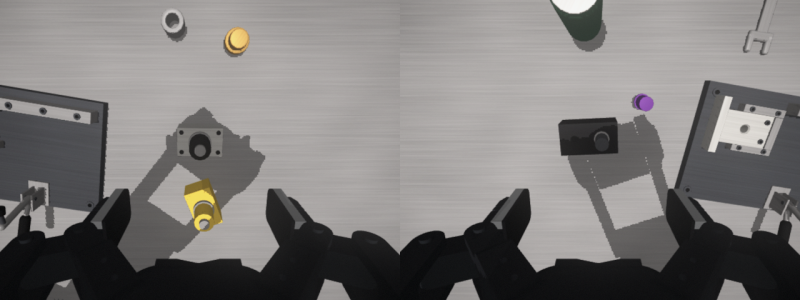

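View pics/w_fix.png

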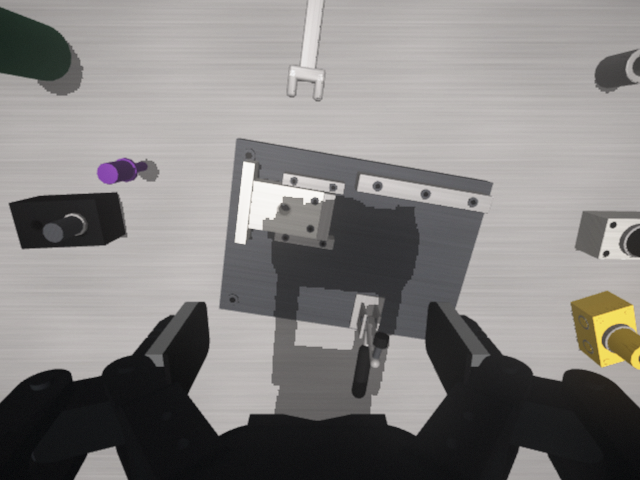

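The fixture view shows plate corners at (237,138), (492,182) and (220,308), with the fence's lower top edge running (358,189)–(490,211). The montage shows the block at full-res about (320,232) and the pin head at about (322,210). Next I refine corners and zoom in on the pin and block.

```bash
python3 - <<'E'
from h import *
import pickle
cams=pickle.load(open("cams.pkl","rb"))
def sub(im,pts,w=4):
    g=cv2.cvtColor(im,cv2.COLOR_BGR2GRAY); p=np.array(pts,np.float32).reshape(-1,1,2)
    return cv2.cornerSubPix(g,p,(w,w),(-1,-1),(3,30,.01))[:,0]
def fit(L,W):
    a=L-L.mean(0);b=W-W.mean(0); t=np.arctan2((a[:,0]*b[:,1]-a[:,1]*b[:,0]).sum(),(a*b).sum())
    M=np.array([[np.cos(t),-np.sin(t)],[np.sin(t),np.cos(t)]]); o=W.mean(0)-M@L.mean(0); return o,t,W-(L@M.T+o)
for n,im,c,pts,L in [("w",cv2.imread("pics/w_fix.png"),cams["fix"],[(237,138),(492,182),(220,308)],[(100,140),(100,-140),(-100,140)]),
  ("top",cv2.imread("pics/top0.png"),bot.camera_model("top"),[(279,234),(394,249),(266,316),(383,333)],[(100,140),(100,-140),(-100,140),(-100,-140)])]:
    p=sub(im,pts); W=ray(p,c,.02)[:,:2]*1000; o,t,r=fit(np.array(L,float),W); print(n,np.round(p,1).tolist(),"o",np.round(o,1),"yaw",round(t,4),np.round(r,1).tolist())
a=cv2.imread("pics/w_rack.png")[170:270,240:360];b=cv2.imread("pics/w_block.png")[180:280,260:380]
a=np.clip(a*2.5,0,255).astype(np.uint8)
z=lambda i:cv2.resize(i,(400,333),interpolation=cv2.INTER_CUBIC)
cv2.imwrite("pics/zoom.png",np.hstack([z(a),z(b)]))
E
```

```text
w [[236.39999389648438, 137.6999969482422], [492.79998779296875, 182.60000610351562], [218.6999969482422, 308.0]] o [492.3 -15.9] yaw -0.1677 [[0.2, -0.2], [-0.0, 0.3], [-0.2, -0.1]]
top [[278.3999938964844, 232.0], [392.5, 252.89999389648438], [264.6000061035156, 315.29998779296875], [382.70001220703125, 334.29998779296875]] o [488.4 -15.6] yaw -0.1761 [[0.9, -0.4], [-4.9, 4.8], [1.3, -2.6], [2.8, -1.8]]
```

View pics/zoom.png

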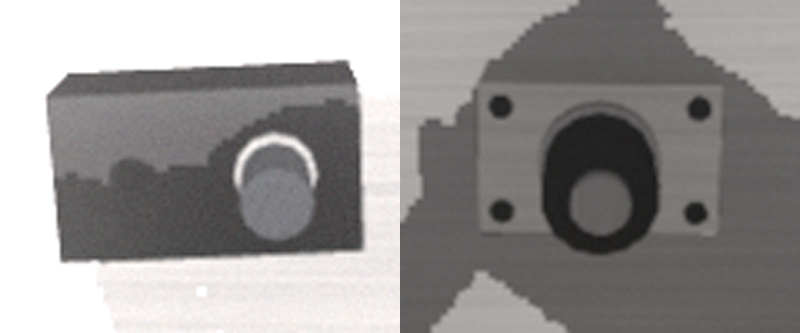

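The zoom shows the pin grip top at zoom (277,204) and the flange at (276,175). The block's top corners are (476,84), (722,84), (718,235) and (481,235) with the nut top at (600,203). I'll convert these.

```bash
python3 - <<'E'
from h import *
import pickle
cams=pickle.load(open("cams.pkl","rb"))
s=120/400
f=lambda p,ox,oy:np.array(p,float)*s+[ox,oy]-.35
print("pin",np.round(1000*ray(f([(277,204)],240,170),cams["rack"],.081),1),np.round(1000*ray(f([(276,177)],240,170),cams["rack"],.049),1))
rc=1000*ray(f([(48,97),(357,85),(364,249),(62,262)],240,170),cams["rack"],.045)[:,:2];print("rack",np.round(rc,1).tolist(),rc.mean(0))
bc=1000*ray(f([(76,84),(322,84),(318,235),(81,235)],260,180),cams["block"],.04)[:,:2];print("block",np.round(bc,1).tolist(),bc.mean(0))
print("rackrect",cv2.minAreaRect(rc.astype(np.float32)),"blockrect",cv2.minAreaRect(bc.astype(np.float32)))
print("nut",1000*ray(f([(200,203)],260,180),cams["block"],.086))
# stop geometry
c=cams["fix"]; print("stop tail far edge", 1000*ray([(249,162),(236,243),(241.5,162)],c,.048))
t=-.1677;M=np.array([[np.cos(t),-np.sin(t)],[np.sin(t),np.cos(t)]]);
print("tail in fix",np.round((1000*ray([(243,162),(235,243),(285,208)],c,.0465)[:,:2]-[492.3,-15.9])@M,1))
E
```

```text
pin [[528.3 273.9  81. ]] [[527.6 273.7  49. ]]
rack [[550.1, 338.7], [553.5, 250.7], [504.6, 247.6], [500.7, 337.0]] [527.23466169 293.52517566]
block [[532.2, -287.5], [532.2, -359.0], [486.0, -359.1], [486.0, -287.8]] [ 509.09566457 -323.35892608]
rackrect ((527.3709106445312, 293.40350341796875), (49.45714569091797, 89.51264190673828), 2.514953374862671) blockrect ((509.0953369140625, -323.33892822265625), (71.6428451538086, 46.174678802490234), 89.96015930175781)
nut [[ 509.98733142 -323.25261948   86.        ]]
stop tail far edge [[591.71843701  88.25068168  48.        ]
 [507.35056634 106.44291965  48.        ]
 [591.71700893  95.71380219  48.        ]]
tail in fix [[ 79.5 125.4]
 [ -6.3 124.4]
 [ 40.2  77.4]]
```

```bash
cat >> h.py <<'E'
FO=np.array([.4923,-.0159]);FT=-.1677
FM=np.array([[np.cos(FT),-np.sin(FT)],[np.sin(FT),np.cos(FT)]])
def W(x,y,z): return np.r_[FO+FM@np.array([x,y])/1000,z/1000]   # fixture mm -> world
def inF(p): return np.round((np.asarray(p)[:2]-FO)@FM*1000,1)
def FF(o): return np.round(np.r_[o["ft_force"][:2]@FM,o["ft_force"][2]],1)
QF=quat(FT)
E
python3 - <<'E'
from h import *
bot.gripper_to(0.0)
bot.move_pose(W(38,165,110),QF); bot.move_straight(W(38,165,33)); f0=FF(bot.observe())
bot.move_straight(W(38,150,33)); y=150
while y>95:
    y-= 5 if y>118 else 1.5
    bot.move_straight(W(38,y,33),max_speed=.06); o=bot.observe(); f=FF(o)-f0
    if y<125: print(y,inF(o["position"]),f)
    if f[1]>15: break
bot.hold(.2);o=bot.observe();print(inF(o["position"]),FF(o)-f0)
bot.move_straight(W(38,y+15,33));bot.move_straight(W(38,y+20,110))
h=W(38,50,0); bot.move_pose([h[0]+.012,h[1]+.006,.25],quat(-np.pi/2))
c=bot.camera_model("wrist"); im=bot.snapshot("wrist");cv2.imwrite("pics/w_hole.png",im[:,:,::-1])
import pickle;pickle.dump(c,open("c_hole.pkl","wb"))
p=proj(W(38,50,45),c)[0];print(p,bot.observe()["time"])
x,y=p.astype(int);cr=im[y-60:y+60,x-80:x+80,::-1];cv2.imwrite("pics/hole.png",cv2.resize(cr,(640,480),interpolation=cv2.INTER_CUBIC));print(x-80,y-60)
E
```

```text
120 [ 38.  119.7] [ 0.9  0.2 -0.5]
115 [ 38.  114.6] [ 0.3  0.7 -0.9]
113.5 [ 38.  113.4] [-0.9  0.1 -0.6]
112.0 [ 38.  111.9] [1.  0.3 0.1]
110.5 [ 38.  110.4] [-0.1  0.1 -0.9]
109.0 [ 38.  108.9] [ 0.3  0.9 -0.4]
107.5 [ 38.  108.3] [ 0.1  9.5 -2. ]
106.0 [ 38.  108.1] [ 0.6 23.  -4.6]
[ 38.  108.1] [ 1.5 23.3 -3.8]
[323.09266166 220.67452272] 13.3667
243 160
```

View pics/hole.png

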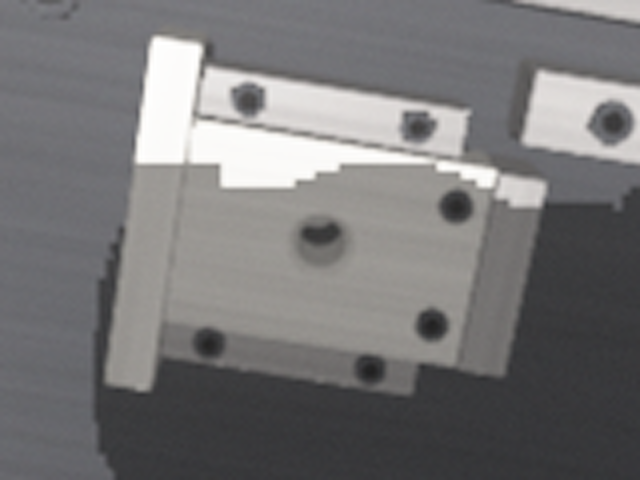

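The hole sits at crop (321,240), which is pixel (323.2,220.0) against a predicted (323.1,220.7). So the stop is home, with the tail at 97 mm, and the calibration holds. Now I pick the pin and insert it.

```bash
python3 - <<'E'
from h import *
P=np.array([.5280,.2738]);T=lambda z:np.r_[P,z]
bot.gripper_to(.6)
bot.move_pose(T(.14),QF); bot.move_straight(T(.055)); o=bot.observe();print(inF(o["position"]),FF(o))
bot.gripper_to(0,40); o=bot.observe();print("grip",o["opening"],o["grip_force"],FF(o))
bot.move_straight(T(.135)); o=bot.observe();print("lifted",o["opening"],o["grip_force"])
bot.move_pose(W(38,50,135),QF); bot.move_straight(W(38,50,103)); bot.hold(.2)
f0=FF(bot.observe()); z=103
while z>44:
    z-=3 if z>60 else 1
    bot.move_straight(W(38,50,z),max_speed=.06); o=bot.observe(); f=FF(o)-f0
    if z<100 and (z%9==1 or z<=60 or abs(f).max()>6): print(z,np.round(1000*o["position"][2],1),inF(o["position"]),f)
    if f[2]>30: break
print("t",o["time"],o["opening"])
E
```

```text
[-12.5 291.6] [0.3 0.6 0.8]
grip 0.21608173622435617 38.88651430606842 [-1.5 -0.7  5.9]
lifted 0.21804574466837637 39.06455039978027
91 90.8 [37.9 50. ] [ 0.2  0.8 -0.7]
82 81.8 [37.9 50. ] [ 0.6  1.1 -0.2]
73 72.8 [37.9 50. ] [1.  0.9 0.3]
64 63.8 [37.9 50. ] [0.  1.  0.2]
58 57.8 [37.9 50. ] [1.2 0.3 0.6]
57 57.0 [38. 50.] [0.9 1.3 0.3]
56 56.1 [38.1 50. ] [1.4 1.1 2.8]
55 56.0 [38.2 50. ] [-4.4 -1.2 16.2]
54 55.9 [38.3 50. ] [-11.   -1.8  29.9]
53 55.8 [38.5 50.1] [-15.8  -1.6  44.3]
t 23.275 0.21744608698538417
```

```bash
python3 - <<'E'
from h import *
bot.move_straight(W(38,50,56.5),max_speed=.1)
bot.gripper_to(.6); bot.move_straight(W(38,50,105)); bot.gripper_to(0); bot.move_straight(W(38,50,84)); bot.hold(.1)
f0=FF(bot.observe())
for z in np.arange(83,76,-.75):
    bot.move_straight(W(38,50,z),max_speed=.06); o=bot.observe(); f=FF(o)-f0
    if f[2]>3: print(z,np.round(1000*o["position"][2],1),f)
    if f[2]>30: break
bot.move_straight(W(38,50,120)); bot.gripper_to(1.0)
B=np.array([.5093,-.3233])
bot.move_pose([B[0]+.02,B[1],.22],quat(-np.pi/2))
c=bot.camera_model("wrist"); im=bot.snapshot("wrist");cv2.imwrite("pics/w_b2.png",im[:,:,::-1])
p=proj([[*B,.04],[*B,.086]],c);print(p,bot.observe()["time"])
cv2.imwrite("pics/b2.png",im[100:400,100:500,::-1])
E
```

```text
80.75 81.0 [-0.6  0.6  5. ]
80.0 80.9 [-3.1  0.3 13.9]
79.25 80.9 [-5.7  0.8 22.8]
78.5 80.8 [-7.9 -0.7 31.3]
[[317.85577754 236.34478571]
 [317.96011162 252.5957925 ]] 29.7167
```

View pics/b2.png

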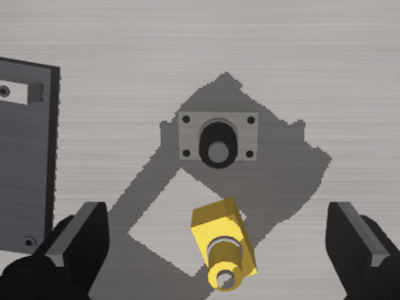

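The pin head top is at 81.0 mm, so the pin is fully in. The nut shows at crop (218,152), which matches the measured block pose. Next I grip the block by the top of its body.

```bash
python3 - <<'E'
from h import *
B=np.array([.5094,-.3233]);T=lambda z:np.r_[B,z]
bot.gripper_to(.75)
bot.move_pose(T(.13),quat(0.)); bot.move_straight(T(.026)); o=bot.observe();print(FF(o))
bot.gripper_to(0,100); o=bot.observe();print("grip",o["opening"],o["grip_force"],FF(o))
bot.move_straight(T(.11)); bot.move_pose(W(35,-150,115),QF)
o=bot.observe();print("lifted",o["opening"],o["grip_force"])
bot.move_straight(W(35,-50,110)); bot.move_straight(W(35,-50,53),max_speed=.1); bot.hold(.2)
f0=FF(bot.observe()); z=53
while z>41:
    z-=.75; bot.move_straight(W(35,-50,z),max_speed=.06); o=bot.observe(); f=FF(o)-f0
    if f[2]>4: break
print(z,np.round(1000*o["position"][2],1),f,"t",o["time"],"f0",f0)
c=bot.camera_model("wrist");im=bot.snapshot("wrist");cv2.imwrite("pics/w_pl.png",im[:,:,::-1])
im=bot.snapshot("side"); cv2.imwrite("pics/s_pl.png",cv2.resize(im[170:370,270:490,::-1],(660,600)))
E
```

```text
[-0.  -0.1 -0.3]
grip 0.5045871948588765 102.70447611808777 [-1.7  0.8 12. ]
lifted 0.5029183205066423 102.18315124511719
47.0 47.8 [-4.9 -0.7 14.7] t 37.8167 f0 [-0.2  0.7 -4.2]
```

View pics/s_pl.png

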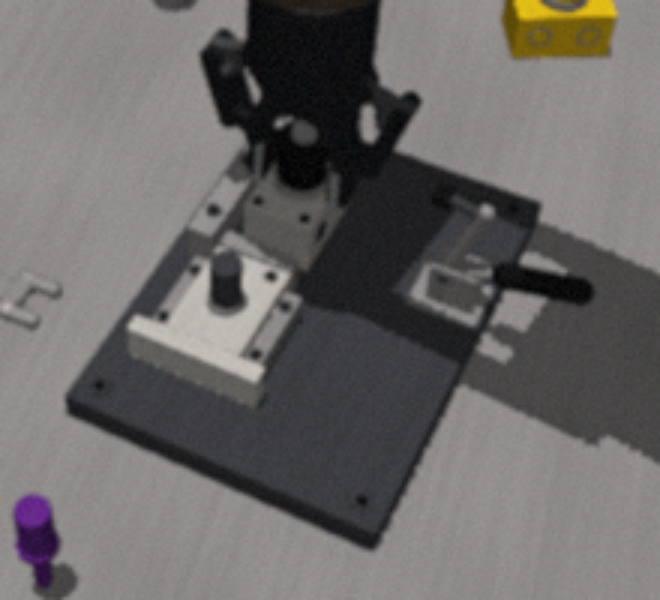

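The side view shows the block (about (290,210) in the crop) upright on the plate near the corner, the pin fully in at (227,280), and the clamp clear. Next I press the block in.

```bash
python3 - <<'E'
from h import *
f0=np.array([-.2,.7,-4.2]); z=47.4; x,y=35.,-50.
def go(lbl):
    bot.move_straight(W(x,y,z),max_speed=.05); o=bot.observe(); f=FF(o)-f0
    print(lbl,(x,y),inF(o["position"]),round(1000*o["position"][2],1),f); return f
x=44.5;f=go("x")
while y<-28:
    y+= 3 if y<-42 else 1; f=go("y")
    if f[1]<-18: break
while x<52:
    x+=.75; f=go("x")
    if f[0]<-30: break
while y<-26:
    if f[1]<-40: break
    y+=.75; f=go("y2")
bot.hold(.3);o=bot.observe();print(inF(o["position"]),FF(o)-f0,o["ft_torque"],o["opening"],o["grip_force"],"t",o["time"])
im=bot.snapshot("wrist");cv2.imwrite("pics/w_end.png",im[:,:,::-1])
im=bot.snapshot("side"); cv2.imwrite("pics/s_end.png",cv2.resize(im[170:370,270:490,::-1],(660,600)))
E
```

```text
x (44.5, -50.0) [ 45.3 -50.1] 47.8 [ 3.7 -0.4  7.4]
y (44.5, -47.0) [ 44.7 -47.1] 47.8 [ 2.4 -2.8  9. ]
y (44.5, -44.0) [ 44.6 -44.1] 47.8 [ 1.3 -2.6 10.6]
y (44.5, -41.0) [ 44.5 -41.1] 47.8 [ 0.9 -2.7 10.4]
y (44.5, -40.0) [ 44.6 -40.3] 47.8 [ 0.1 -4.  11.3]
y (44.5, -39.0) [ 44.5 -39.4] 47.8 [ 1.1 -4.7 11.2]
y (44.5, -38.0) [ 44.5 -38.4] 47.8 [ 0.  -5.3 11.1]
y (44.5, -37.0) [ 44.5 -37.4] 47.8 [ 0.2 -5.1 11.1]
y (44.5, -36.0) [ 44.5 -36.4] 47.8 [ 0.1 -5.2 11.6]
y (44.5, -35.0) [ 44.5 -35.5] 47.8 [ 0.4 -5.6 11. ]
y (44.5, -34.0) [ 44.5 -34.6] 47.8 [ 0.3 -7.2 11.4]
y (44.5, -33.0) [ 44.6 -33.8] 47.8 [-0.3 -8.8 10.5]
y (44.5, -32.0) [ 44.6 -33.4] 47.8 [  0.  -15.7  10.1]
y (44.5, -31.0) [ 44.6 -33.1] 47.9 [  0.  -21.8  11.9]
x (45.25, -31.0) [ 44.7 -33.1] 47.8 [ -7.  -22.4  14.5]
x (46.0, -31.0) [ 44.9 -33.1] 47.8 [-12.2 -22.6  19.2]
x (46.75, -31.0) [ 45.1 -33.1] 47.8 [-18.1 -23.5  24.8]
x (47.5, -31.0) [ 45.4 -33.1] 47.8 [-22.6 -23.5  27.3]
x (48.25, -31.0) [ 46.  -33.1] 47.8 [-23.1 -22.6  27.9]
x (49.0, -31.0) [ 46.5 -33.1] 47.8 [-26.9 -22.3  30.5]
x (49.75, -31.0) [ 46.6 -33.1] 47.8 [-33.2 -23.   35.6]
y2 (49.75, -30.25) [ 46.6 -33. ] 47.8 [-34.1 -29.6  36.3]
y2 (49.75, -29.5) [ 46.6 -32.9] 47.8 [-34.  -36.7  35.4]
y2 (49.75, -28.75) [ 46.6 -32.9] 47.8 [-34.4 -43.6  36.1]
[ 46.6 -32.9] [-35.3 -43.5  36. ] [-5.93806588  6.93140753  0.52847978] 0.5040060716054606 106.31442546844482 t 44.3083
```

View pics/s_end.png

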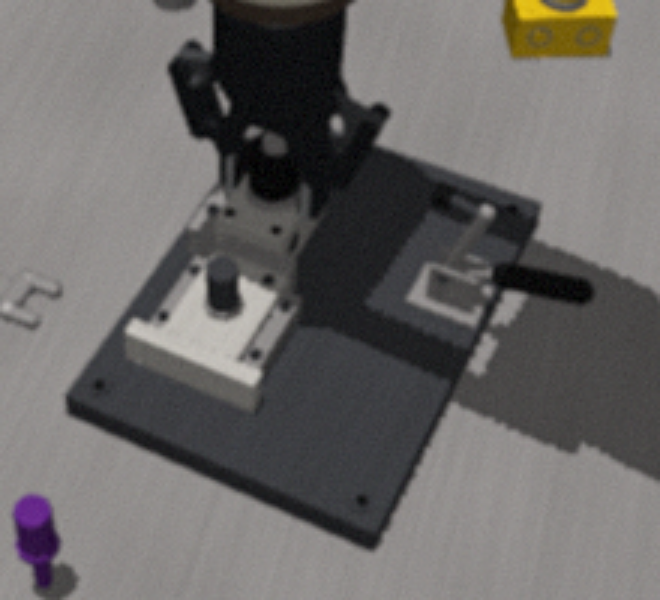

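```bash
python3 - <<'E'
from h import *
f0=np.array([-.2,.7,-4.2]); x,y,z=49.75,-28.75,47.4
def go(lbl):
    bot.move_straight(W(x,y,z),max_speed=.05); o=bot.observe(); f=FF(o)-f0
    print(lbl,(x,y,z),inF(o["position"]),round(1000*o["position"][2],1),f); return f
y=-32.;go("y")
for z in (48.2,49.,49.6):
    f=go("z")
    if f[2]<14: break
for x in (50.5,51.25,52.): go("x")
for y in (-31.,-30.,-29.25): f=go("y")
bot.hold(.2);o=bot.observe();print(inF(o["position"]),FF(o)-f0,"t",o["time"])
c=bot.camera_model("wrist");im=bot.snapshot("wrist")
p=proj([W(47,-36,60),W(70,-62,46)],c).astype(int);print(p)
cv2.imwrite("pics/w_end2.png",im[:,:,::-1])
cx,cy=p[0];x0,y0=max(cx-100,0),max(cy-75,0)
cv2.imwrite("pics/end.png",cv2.resize(im[y0:y0+150,x0:x0+200,::-1],(800,600),interpolation=cv2.INTER_CUBIC))
E
```

```text
y (49.75, -32.0, 47.4) [ 46.6 -33.2] 47.8 [-32.6 -14.4  35.4]
z (49.75, -32.0, 48.2) [ 46.6 -33.2] 47.8 [-27.5 -15.1  24.1]
z (49.75, -32.0, 49.0) [ 46.5 -33.2] 47.9 [-22.9 -14.5  12.1]
x (50.5, -32.0, 49.0) [ 46.6 -33.2] 47.9 [-29.9 -14.6  18.2]
x (51.25, -32.0, 49.0) [ 46.7 -33.2] 47.9 [-36.4 -15.4  23.3]
x (52.0, -32.0, 49.0) [ 46.7 -33.2] 47.9 [-42.9 -17.5  28.5]
y (52.0, -31.0, 49.0) [ 46.7 -33.1] 47.9 [-44.7 -25.8  28.4]
y (52.0, -30.0, 49.0) [ 46.7 -33. ] 47.9 [-45.  -34.5  28. ]
y (52.0, -29.25, 49.0) [ 46.7 -33. ] 47.9 [-45.6 -41.3  28.1]
[ 46.7 -33. ] [-44.7 -39.6  28. ] t 46.8583
[[315 327]
 [366 362]]
```

View pics/end.png

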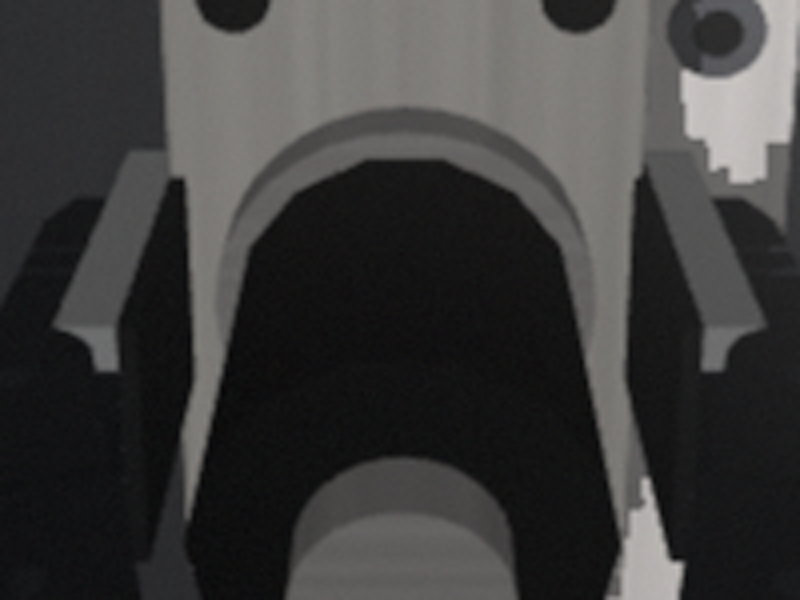

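```bash
python3 -c "
from h import *
o=bot.observe();print(FF(o),o['time']);print(bot.job_done())"
```

```text
[-44.6 -40.8  23.7] 46.9083
the job is handed in; nothing more can be done
None
```

I handed the job in at 46.9 s: stop slid home, pin fully down, and the valve block flat on the plate, held with about 45 N on the fence and 41 N on the stop; under that push the pinned stop appears to have backed off 2–3 mm, probably pin-hole play, and the block sits that far past its nominal y.

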